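Make up two fittings kits at the bench

ROBOT

A 6-joint arm with a two-finger parallel gripper is mounted at the origin on the work surface. World frame = base frame: x ahead of the robot, y to its left, z up, the work surface at z = 0. Lengths are in m, angles in rad, forces in N, time in s.
With the tool pointing down it reaches from about 0.375 to 0.9 m from the base axis. Payload 3.1 kg.
Tool frame: the origin (TCP) lies at the very end of the fingers, on their centre line; the grasp point (between the pads) lies bot.grip_depth behind it (bot.grip_depth is the distance from the TCP to the grasp point, in m); z points along the fingers, y is the direction in which the jaws open and shut (so a half turn about z gives the same grasp; the last joint's range is limited). The gripper opens to 87 mm and grips with 3 to 60 N. Pads are 19 mm wide; open, the fingers measure 117 mm over their backs; the gripper's body (75 mm by 190 mm) begins 51 mm behind the grasp point.
Start: joints at [1.004, 0.527, 1.433, -0, 1.181, -0.178], TCP at [0.236, 0.579, 0.223] pointing down, gripper open.
Joint ranges: [-3.08, 3.08], [-0.75, 2.2], [0.22, 2.44], [-1.43, 4.57], [0, 2.65], [-2.85, 2.85]. Speed limits (rad/s): [2.79, 2.79, 3.14, 3.14, 3.14, 3.14].

INTERFACE

Orientations are given as a unit quaternion [x, y, z, w].
In Python, from cell import bot, eyes gives the robot as it stands.
- The arm moves only by the tool carry_out, never from a script. Its arguments are lists of equal length, an entry for each row: "gripper": the finger opening in m, from 0 to 0.087; "linear": the shift along the tool's x, y, z in m, a list of three; "yaw": the turn about the tool's z in degrees. In form: {"gripper": [gripper, ...], "linear": [[tx, ty, tz], ...], "yaw": [yaw, ...]}. A call has 1 to 10 rows; each row is the pose to reach, as a shift and turn from the pose measured when the call began, along the tool's axes at that moment; what a row does not reach only later rows make up. A row lasts 1/8 s, in which the tool goes at most 62.5 mm and 10.7 degrees, less where a joint would pass 70% of its speed; a pose out of reach is approached as far as the arm can. A call with a gripper value outside its range is refused whole. The fingers move at their own pace and stop on an object; "force" is the grip in N (left out, the last holds). Time passes only in rows, so rows that repeat a pose let the fingers close. It gives the time, the measured TCP pose, the force and the opening at its end, in the units of the state.
- bot.sense(): the state, without advancing time (a new reading comes with each control period).
- eyes.read_camera(name): name is "scene" or "top" or "wrist"; returns a dict with "pixels" (420x560x3 uint8, blue, green, red), "range_z" (420x560 float32, m along the optical axis (not along the pixel's ray), 0 where there is no reading), "fx", "fy", "cx", "cy" (pixels), "k1" (the pictures are not rectified: a ray, as slopes to the right and down, at radius r is drawn at 1 + k1 r^2 times it, then the intrinsics apply), "pose" (4x4, takes a point from camera to world coordinates). Camera axes: x right, y down, z forward; pixel columns grow to the right and rows downward; lengths in m; the calibration is good to about 2 mm. A picture is of the moment at which its call begins.
- bot.hand_in(): hands the job in, once; it reports no verdict.
The state is a dict: "t": time; "joint_positions": joint angles; "joint_velocities": joint speeds; "tau": joint torques, N m; "tcp_pos": TCP position; "eef_rot": TCP orientation; "force": force on the tool from outside, world axes, zero at the start; "ft_torque": the same for the moment, N m; "grip_width": opening from 0.0 (shut) to 1.0 (fully open).
Only numpy, scipy, OpenCV 4.12 (cv2) and the standard library are available. Lean on these libraries where they do the work, as an engineer would, in place of code of your own. Each camera call takes 0.05 s, during which the arm holds its last target.

TASK

Make up the fittings kits for two furniture repairs. In the large tray, for the wardrobe: the long handle in the long narrow compartment, and the barrel bolt and the wooden foot in the two square compartments, one in each; in the small tray, for the wall cabinet: the short handle in the narrow compartment and the angle bracket in the wide one. Set each piece down on the tray's floor the way up it was found, without dropping it, and leave the tin of pins and the plywood offcut among them where they are.

Things in the scene. Friction and masses are not known exactly. Their poses are not given: they have to be found in the camera images.
- long_handle_mid (a point): Long brass bow handle standing on its two posts: a straight flat-sided bar 150 mm long (along its x), 12 mm wide (y), 10 mm high, with round posts (13 mm collars) under it at x = +-64 mm. 32 mm high in all. The point is at its middle, half-way up (16 mm above its underside); the bar's own centre is 11 mm above the point. z up. About 0.16 kg.
- short_handle_mid (a point): Short brass bow handle, the same pattern: bar 96 mm long (along its x), 12 mm wide (y), 10 mm high, posts (13 mm collars) at x = +-38 mm, 32 mm high in all. The point is at its middle, half-way up (16 mm above its underside); the bar's own centre is 11 mm above the point. z up. About 0.11 kg.
- barrel_bolt_mid (a point): Steel barrel bolt lying on its flat back plate: 74 mm long (along its x; the brass bolt's end reaches 9 mm further at +x), 26 mm wide (y) with flat sides over its middle, 18 mm high; a small thumb knob (10 mm across, 9 mm tall) stands on top 14 mm from the middle towards -x. The point is at its middle, 9 mm above its underside. z up. About 0.14 kg.
- foot_mid (a point): Turned furniture foot of pale wood standing on end: a cylinder 38 mm across and 42 mm high with a smaller black rubber pad (29 mm across, 8 mm) on top, 50 mm high in all. The point is on its axis, half-way up (25 mm above its underside). z up along the axis. About 0.06 kg.
- bracket_mid (a point): Steel angle bracket with side cheeks, standing on its flat leg: 44 mm long (x), 34 mm wide (y), 44 mm high. The upright leg is at the -x end; two flat parallel cheeks form its sides (the 34 mm faces) and slope down from full height at -x to 8 mm at +x. The point is at the middle of its length and width, 22 mm above its underside. z up. About 0.12 kg.
- large_tray: Fixed open grey steel tray, 200 (x) by 170 (y) mm, 16 mm high, 4 mm floor and walls; dividing walls as high as the rim. Origin: centre of its underside, on the bench; z up; yaw within +-0.2. A wall along x at y = -13 mm parts a long narrow compartment (192 x 66 mm, centre x 0, y -48) from two square ones (94 x 92 mm, centres x +-49, y +35), split by a wall at x = 0.
- small_tray: Fixed open grey steel tray, 140 (x) by 170 (y) mm, 16 mm high, 4 mm floor and walls; dividing walls as high as the rim. Origin: centre of its underside, on the bench; z up; yaw within +-0.2. A wall along x at y = -13 mm parts a narrow compartment (132 x 66 mm, centre x 0, y -48) from a wide one (132 x 92 mm, centre x 0, y +35).
- pin_tin_mid (a point): Bystander, loose: a round tin of panel pins, 37 mm across and 29 mm high. The point is at its centre, half-way up.
- offcut_mid (a point): Bystander, loose: a plywood offcut 36 x 30 x 20 mm. The point is at its centre, half-way up.

How it is judged:
By the outcome, as a careful person would: the job done as asked, in the order asked, and still so for the second after the job is handed in, with the robot touching nothing.
It also fails if it takes over 120 s, if anything falls off the work surface, if the arm or the gripper's body presses on something with over 40 N, if the wrist force passes 120 N, or if a joint passes its speed limit or range.

## Working session

There is one attempt and no reset: what is moved stays moved. The work goes in short steps, Python scripts to look and compute and a tool call to move; the robot and the scene stay as the last step left them, time stands still between calls to the robot, and variables do not carry over. Pictures are saved under pics/ and viewed, and the job is handed in when it is done.

Besides the shell and the picture viewer there is one more tool, called after "Call:" by a JSON object that holds its "name" and its "arguments", one argument or row to a line. carry_out: Moves the arm, as the interface text tells. Its arguments: {"type":"object","properties":{"gripper":{"type":"array"},"linear":{"type":"array"},"yaw":{"type":"array"},"force":{"type":"number"}},"required":["gripper","linear","yaw"]}

```bash
ls; mkdir -p pics
python3 - <<'E'
from cell import bot, eyes
import cv2,numpy as np
s=bot.sense(); print(s, bot.grip_depth)
for n in ["scene","top","wrist"]:
    c=eyes.read_camera(n); cv2.imwrite(f"pics/{n}0.png",c["pixels"]); np.savez(f"{n}0.npz",**c)
    print(n,c["fx"],c["fy"],c["cx"],c["cy"],c["k1"],np.round(c["pose"],3).tolist())
E
```

```text
pics
{'t': 0.0, 'joint_positions': array([ 1.00448468e+00,  5.28448255e-01,  1.43391359e+00,  5.37983845e-06,
        1.18135625e+00, -1.78524421e-01]), 'joint_velocities': array([-0.0003122 , -0.0006864 , -0.00058554,  0.00034545,  0.00290166,
        0.00015354]), 'tau': array([-7.20349217e-04, -4.40045750e+01, -1.76589507e+01,  6.31219684e-02,
        5.84689470e-02, -1.66622181e-04]), 'tcp_pos': array([0.23592722, 0.57797524, 0.22157903]), 'eef_rot': array([ 1.92681892e-01,  9.81260699e-01, -9.88966130e-04, -3.89007696e-04]), 'force': array([ 0.88012238,  0.6414484 , -0.3601375 ]), 'ft_torque': array([0.00069324, 0.02930574, 0.0216056 ]), 'grip_width': 1.0048297447898562} 0.0187
scene 491.54136152339396 491.54136152339396 279.21181571299206 209.08371347702143 -0.0581966119874857 [[0.597, 0.417, -0.685, 1.181], [0.802, -0.316, 0.506, -0.45], [-0.006, -0.852, -0.524, 0.54], [0.0, 0.0, 0.0, 1.0]]
top 418.8415550936661 418.8415550936661 282.98119338357856 215.12946252184216 0.03633023609778858 [[-0.001, -0.981, 0.194, 0.385], [-1.0, -0.004, -0.027, 0.001], [0.027, -0.194, -0.981, 0.831], [0.0, 0.0, 0.0, 1.0]]
wrist 376.53519657154465 376.53519657154465 284.2087495623292 204.96651028706026 -0.06399166071899434 [[0.378, 0.886, 0.267, 0.161], [0.926, -0.361, -0.111, 0.609], [-0.001, 0.289, -0.957, 0.384], [0.0, 0.0, 0.0, 1.0]]
```

View pics/top0.png

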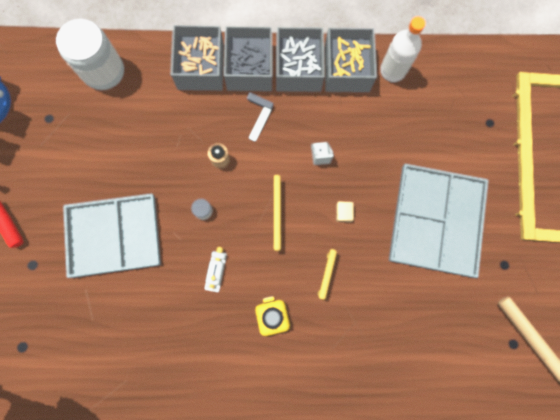

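View pics/scene0.png

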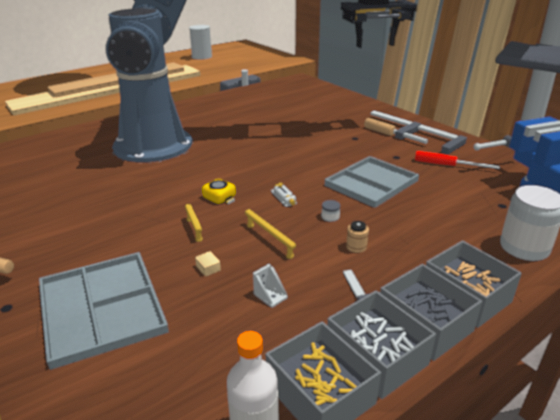

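View pics/wrist0.png

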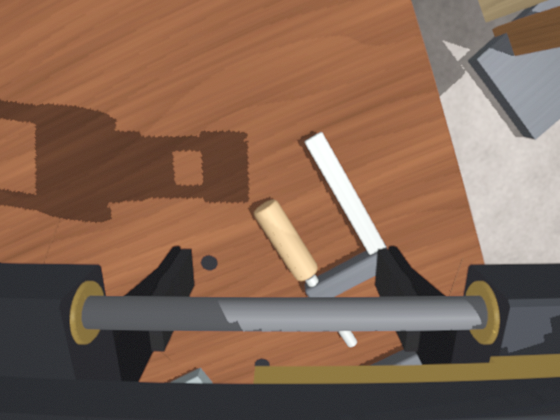

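The top view shows the long handle at (278,213), short handle (328,275), bolt (215,270), foot (219,155), bracket (322,153), tin (203,210), offcut (345,212). The small tray is at (112,236) and the large tray at (440,220). Next I'll measure them from the depth images.

```bash
cat > h.py <<'E'
import cv2,numpy as np
def cloud(c):
    z=np.asarray(c["range_z"],float); h,w=z.shape
    u,v=np.meshgrid(np.arange(w),np.arange(h))
    K=np.array([[c["fx"],0,c["cx"]],[0,c["fy"],c["cy"]],[0,0,1.]])
    p=cv2.undistortPoints(np.stack([u,v],-1).reshape(-1,1,2).astype(np.float64),K,np.array([float(c["k1"]),0,0,0])).reshape(h,w,2)
    P=np.concatenate([p*z[...,None],z[...,None]],-1)
    T=np.asarray(c["pose"]); W=P@T[:3,:3].T+T[:3,3]
    W[z<=0]=np.nan
    return W
def proj(c,X):
    T=np.linalg.inv(np.asarray(c["pose"])); R=T[:3,:3]
    K=np.array([[c["fx"],0,c["cx"]],[0,c["fy"],c["cy"]],[0,0,1.]])
    q,_=cv2.projectPoints(np.asarray(X,float).reshape(-1,1,3),cv2.Rodrigues(R)[0],T[:3,3],K,np.array([float(c["k1"]),0,0,0.]))
    return q.reshape(-1,2)
def rot(a): return np.array([[np.cos(a),-np.sin(a)],[np.sin(a),np.cos(a)]])
def seg(W,box,zlo,zhi):
    m=(W[...,0]>box[0])&(W[...,0]<box[1])&(W[...,1]>box[2])&(W[...,1]<box[3])&(W[...,2]>zlo)&(W[...,2]<zhi)
    return W[m]
E
python3 - <<'E'
from h import *
c=dict(np.load("top0.npz")); W=cloud(c)
for n,(u,v) in dict(long=(278,213),short=(328,275),bolt=(215,270),foot=(219,152),brk=(322,153),tin=(203,210),off=(345,212),st=(112,236),lt=(440,220),tape=(272,318)).items():
    print(n,W[v,u].round(4))
for n in ["top0","scene0"]:
    W=cloud(dict(np.load(n+".npz")))
    m=(W[...,0]>.35)&(W[...,0]<.75)&(abs(W[...,1])<.2)&(abs(W[...,2])<.015)
    P=W[m]; A=np.c_[P[:,:2],np.ones(len(P))]; k=np.median(P[:,2]);m2=abs(P[:,2]-k)<.005
    print(n,"bench",k,np.linalg.lstsq(A[m2],P[m2,2],rcond=None)[0], P[m2,2].std())
    for o,box,lo in [("long",(.36,.55,-.02,.045),.02),("short",(.25,.42,-.12,-.05),.02),("bolt",(.28,.42,.09,.17),.008),("foot",(.45,.6,.08,.18),.015),("brk",(.45,.6,-.12,-.04),.01),("tin",(.38,.46,.13,.2),.012),("off",(.35,.45,-.16,-.1),.008)]:
        Q=seg(W,box,lo,.08)
        if len(Q)<5: print(o,len(Q)); continue
        (cx,cy),(a,b),an=cv2.minAreaRect(Q[:,:2].astype(np.float32)*1000)
        print(o,len(Q),round(cx,1),round(cy,1),round(a,1),round(b,1),round(an,1),"z",np.percentile(Q[:,2],[50,98]).round(4))
E
```

```text
long [ 0.5473 -0.0112  0.0333]
short [ 0.428  -0.106   0.0334]
bolt [0.4382 0.1091 0.0189]
foot [0.6651 0.1043 0.0488]
brk [ 0.6809 -0.103   0.004 ]
tin [0.5533 0.1344 0.0297]
off [ 0.5522 -0.144   0.0221]
st [0.5053 0.3123 0.0075]
lt [ 0.5378 -0.3336  0.0172]
tape [ 0.3492 -0.0004  0.0307]
top0 bench 0.0008370846936954779 [ 0.00065331 -0.00011229  0.0004844 ] 0.001459897125313764
long 500 454.9 6.0 50.7 189.8 89.9 z [0.0313 0.0348]
short 130 402.2 -98.2 11.8 37.0 74.2 z [0.0323 0.0353]
bolt 89 411.9 113.6 15.1 24.5 0.2 z [0.0178 0.0253]
foot 417 512.5 123.2 131.0 35.6 20.8 z [0.0284 0.0325]
brk 80 463.4 -112.9 11.8 25.6 87.7 z [0.0324 0.0362]
tin 0
off 149 422.0 -104.3 12.2 57.9 75.2 z [0.0324 0.0352]
scene0 bench -5.1447981574526125e-05 [ 0.00454516 -0.00162396 -0.0027561 ] 0.001291476119228
long 343 454.7 2.2 47.7 189.5 88.6 z [0.0289 0.0324]
short 56 404.7 -99.1 11.6 32.2 73.9 z [0.0306 0.0327]
bolt 16 414.8 110.1 10.1 20.0 40.9 z [0.0145 0.0173]
foot 276 514.0 123.5 136.7 39.5 18.8 z [0.0263 0.03  ]
brk 77 464.5 -114.7 11.2 32.3 77.0 z [0.0297 0.0323]
tin 0
off 87 422.4 -103.6 12.1 59.6 75.7 z [0.0305 0.0329]
```

```bash
cat > seg1.py <<'E'
from h import *
import sys
B=[("long",(.45,.66,-.05,.03),.022,.08),("short",(.36,.49,-.145,-.07),.022,.08),("bolt",(.38,.51,.07,.16),.009,.08),("boltplateau",(.38,.51,.07,.16),.006,.021),("knob",(.38,.51,.07,.16),.023,.03),("foot",(.62,.72,.06,.15),.012,.08),("foottop",(.62,.72,.06,.15),.047,.08),("footsh",(.62,.72,.06,.15),.038,.046),("brk",(.61,.74,-.15,-.06),.01,.08),("tin",(.51,.6,.10,.17),.012,.08),("off",(.51,.6,-.18,-.11),.010,.08)]
for n in sys.argv[1:]:
    W=cloud(dict(np.load(n+".npz"))); print(n)
    for o,box,lo,hi in B:
        Q=seg(W,box,lo,hi)
        if len(Q)<5: print(o,len(Q)); continue
        (cx,cy),(a,b),an=cv2.minAreaRect(Q[:,:2].astype(np.float32)*1000)
        print(o,len(Q),"rect",round(cx,1),round(cy,1),round(a,1),round(b,1),round(an,1),"mean",(Q[:,:2].mean(0)*1000).round(1),"z",np.percentile(Q[:,2]*1000,[50,98]).round(1))
E
python3 seg1.py top0 scene0
python3 - <<'E'
import cv2
a=cv2.imread("pics/top0.png")
cv2.imwrite("pics/t_crop.png",cv2.resize(a[120:340,170:370],None,fx=2.7,fy=2.7,interpolation=cv2.INTER_CUBIC))
b=cv2.imread("pics/scene0.png")
cv2.imwrite("pics/s_crop.png",cv2.resize(b[160:320,170:390],None,fx=3.5,fy=3.5,interpolation=cv2.INTER_CUBIC))
E
```

```text
top0
long 447 rect 549.4 -8.3 148.1 10.0 0.0 mean [548.2  -8.4] z [32.3 34.9]
short 329 rect 430.3 -106.2 12.4 95.5 74.7 mean [ 429.6 -105.6] z [32.3 35.3]
bolt 460 rect 442.8 109.9 25.7 79.2 79.8 mean [440.8 109.6] z [17.9 28.4]
boltplateau 435 rect 442.8 109.8 26.0 79.2 79.8 mean [441.8 109.2] z [17.5 20.8]
knob 21 rect 422.7 113.3 8.0 7.4 88.3 mean [422.7 113.4] z [27.4 29.4]
foot 372 rect 665.1 108.5 38.3 36.5 2.1 mean [661.1 107.3] z [44.8 53.2]
foottop 175 rect 665.8 109.1 27.9 28.1 44.7 mean [665.6 108.8] z [50.7 53.4]
footsh 114 rect 665.7 108.9 37.2 35.6 1.2 mean [661.2 107.7] z [42.2 45.6]
brk 205 rect 677.8 -100.0 42.0 33.6 6.2 mean [ 665.6 -100.8] z [29.9 45.4]
tin 304 rect 557.3 140.1 34.9 35.3 57.7 mean [556.1 139.2] z [29.4 32.6]
off 288 rect 554.8 -145.4 30.6 37.1 87.2 mean [ 553.8 -145.1] z [20.8 23.5]
scene0
long 412 rect 554.6 -10.6 14.3 150.0 90.0 mean [560.1 -11.8] z [30.4 32.8]
short 194 rect 434.6 -106.7 12.2 94.1 75.1 mean [ 440.  -108.9] z [30.4 32.8]
bolt 242 rect 446.2 107.3 25.3 82.9 78.4 mean [449.7 105.4] z [15.6 25.7]
boltplateau 247 rect 446.2 107.3 25.3 82.9 78.4 mean [451.5 104.5] z [15.2 18.8]
knob 12 rect 425.8 111.1 6.1 9.4 84.0 mean [427.6 111.4] z [25.7 28.4]
foot 488 rect 671.2 105.2 36.9 34.0 28.3 mean [676.  100.4] z [38.2 50.8]
foottop 121 rect 669.2 106.1 27.2 28.0 1.4 mean [670.1 106.6] z [49.6 51.2]
footsh 117 rect 672.6 103.6 36.3 27.5 43.0 mean [675.8  99.9] z [41.3 45.6]
brk 564 rect 681.4 -99.6 44.0 37.0 5.7 mean [ 673.6 -101.1] z [25.7 43.7]
tin 253 rect 562.1 137.4 35.2 34.7 68.3 mean [565.8 134.2] z [27.2 30.1]
off 308 rect 557.8 -145.4 30.7 37.8 88.2 mean [ 561.  -147.4] z [19.5 22.3]
```

View pics/t_crop.png

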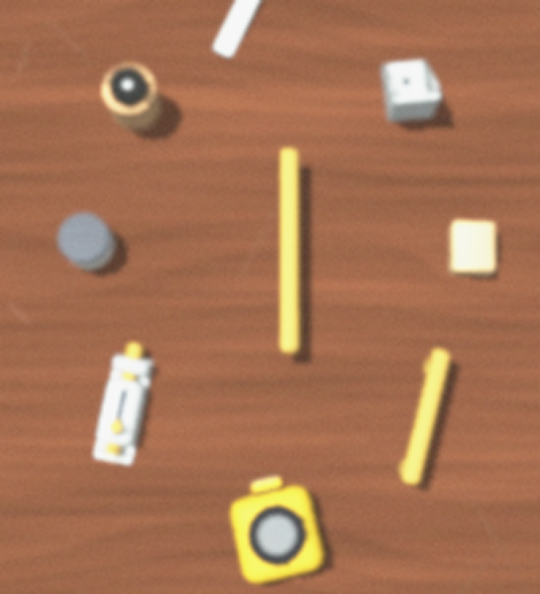

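View pics/s_crop.png

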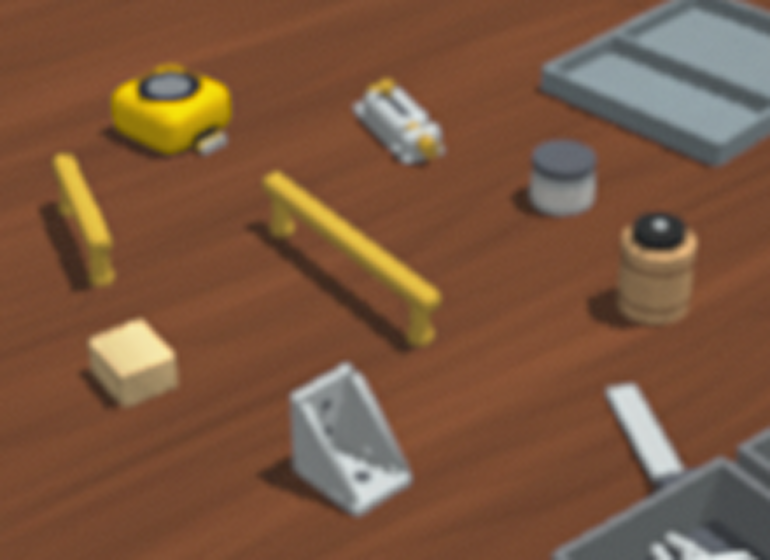

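The crops show the bracket's upright leg facing the base, with its cheeks opening towards +x. The bolt's tip points towards +x, and the foot's pad is up. Now the trays and the yaws.

```bash
cat > trays.py <<'E'
from h import *
import sys
for n in sys.argv[1:]:
    W=cloud(dict(np.load(n+".npz"))); print(n)
    for o,box in [("large",(.40,.66,-.46,-.20)),("small",(.40,.62,.2,.43))]:
        Q=seg(W,box,.012,.03)
        P=seg(W,box,.012,.022)
        for q in (Q,P):
            r=cv2.minAreaRect(q[:,:2].astype(np.float32)*1000); print(o,len(q),np.round(r[0],1),np.round(r[1],1),round(r[2],2),np.median(q[:,2]).round(4))
    for o,box,lo in [("long",(.45,.66,-.05,.03),.026),("short",(.36,.49,-.145,-.07),.026),("bolt",(.38,.51,.07,.16),.009)]:
        Q=seg(W,box,lo,.05)[:,:2]; v=cv2.fitLine(Q.astype(np.float32)*1000,cv2.DIST_HUBER,0,.01,.01).ravel(); print(o,"yaw",np.degrees(np.arctan(v[1]/v[0])).round(2))
E
python3 trays.py top0 scene0
```

```text
top0
large 1378 [ 540.9 -333.9] [171.3 203. ] 79.0 0.0164
large 1378 [ 540.9 -333.9] [171.3 203. ] 79.0 0.0164
small 1059 [507.  312.6] [140.1 172.5] 7.91 0.0165
small 1059 [507.  312.6] [140.1 172.5] 7.91 0.0165
long yaw -0.07
short yaw -15.23
bolt yaw -9.65
scene0
large 1676 [ 541.7 -334.2] [169.9 205.2] 78.59 0.0153
large 1676 [ 541.7 -334.2] [169.9 205.2] 78.59 0.0153
small 572 [509.5 310.7] [143.2 174. ] 8.17 0.0147
small 572 [509.5 310.7] [143.2 174. ] 8.17 0.0147
long yaw 0.42
short yaw -14.76
bolt yaw -9.54
```

```bash
cat >> h.py <<'E'
from scipy.spatial.transform import Rotation as Ro
def plan(s,xyz,jaw):
    R=Ro.from_quat(s["eef_rot"]).as_matrix(); d=R.T@(np.array(xyz)-s["tcp_pos"])
    j=np.degrees(np.arctan2(R[1,1],R[0,1])); dy=-((jaw-j+90)%180-90)
    print("t",round(s["t"],2),"tcp",s["tcp_pos"].round(4),"jaw",j.round(2),"q6",s["joint_positions"][5].round(2),"tilt",R[:,2].round(3),"F",s["force"].round(1),"grip_mm",round(s["grip_width"]*87,1))
    print("linear",d.round(4).tolist(),"yaw",round(dy,1))
E
python3 - <<'E'
from h import *
from cell import bot
plan(bot.sense(),(.552,-.0095,.16),90.2)
E
```

```text
t 0.15 tcp [0.236  0.5781 0.2218] jaw 67.78 q6 -0.18 tilt [-0.001 -0.001 -1.   ] F [ 0.2  0.6 -0.6] grip_mm 87.2
linear [-0.5147, -0.4244, 0.0623] yaw -22.4
```

Call:
{"name": "carry_out", "arguments": {
  "gripper": [0.05,0.05,0.05,0.05,0.05,0.05,0.05,0.05,0.05,0.05],
  "linear": [
    [-0.04,-0.033,0.005],
    [-0.09,-0.074,0.01],
    [-0.14,-0.115,0.02],
    [-0.19,-0.157,0.03],
    [-0.24,-0.198,0.03],
    [-0.29,-0.239,0.04],
    [-0.34,-0.28,0.04],
    [-0.39,-0.322,0.05],
    [-0.43,-0.355,0.06],
    [-0.47,-0.388,0.062]
  ],
  "yaw": [-2,-5,-8,-11,-14,-17,-20,-22.4,-22.4,-22.4]
}}

```text
t: 1.4
tcp_pos: [0.5246, 0.0392, 0.1596]
eef_rot: [-0.001, 1.0, -0.0, -0.001]
force: [0.0, 0.1, 0.1]
grip_width: 0.573
```

Run:
```python
from h import *
from cell import bot,eyes
plan(bot.sense(),(.552,-.0095,.16),90.2)
```

```text
t 1.4 tcp [0.5246 0.0392 0.1596] jaw 90.15 q6 -1.71 tilt [-0.002 -0.001 -1.   ] F [0.  0.1 0.1] grip_mm 49.9
linear [-0.0273, -0.0488, -0.0004] yaw -0.0
```

Call:
{"name": "carry_out", "arguments": {
  "gripper": [0.05,0.05,0.05],
  "linear": [
    [-0.0273,-0.0488,0.0],
    [-0.0273,-0.0488,0.0],
    [-0.0273,-0.0488,0.0]
  ],
  "yaw": [0,0,0]
}}

```text
t: 1.78
tcp_pos: [0.5512, -0.0094, 0.1591]
eef_rot: [-0.001, 1.0, -0.0, -0.002]
force: [-0.2, -0.3, 0.0]
grip_width: 0.576
```

```bash
python3 - <<'E'
from h import *
from cell import bot,eyes
s=bot.sense();print(s["joint_positions"].round(3))
plan(s,(.552,-.0095,.16),90.2)
for n in ["wrist","top"]:
    c=eyes.read_camera(n); np.savez(n+"1.npz",**c); cv2.imwrite(f"pics/{n}1.png",c["pixels"])
c=dict(np.load("wrist1.npz")); W=cloud(c)
m=abs(W[...,2])<.01
print("bench z",np.nanmedian(W[m][:,2]))
E
python3 seg1.py wrist1
```

```text
[-2.190e-01  5.150e-01  1.679e+00 -1.000e-03  9.510e-01 -1.791e+00]
t 1.77 tcp [ 0.5512 -0.0094  0.1591] jaw 90.1 q6 -1.79 tilt [-0.004 -0.    -1.   ] F [-0.2 -0.3  0. ] grip_mm 50.1
linear [-0.0008, -0.0001, -0.0009] yaw -0.1
bench z 8.665957799272594e-05
wrist1
long 2704 rect 548.4 -8.4 148.3 12.0 0.0 mean [543.   -8.4] z [31.7 33.2]
short 1849 rect 439.6 -107.6 12.9 73.8 74.8 mean [ 439.5 -106.4] z [31.6 33.4]
bolt 3019 rect 441.5 109.0 26.5 80.2 78.3 mean [439.7 107.8] z [17.2 27.4]
boltplateau 2905 rect 441.5 109.0 26.5 80.2 78.3 mean [440.8 107.4] z [17.1 19.7]
knob 155 rect 421.8 112.8 9.5 9.3 8.2 mean [422.  112.8] z [27.2 28.7]
foot 0
foottop 0
footsh 0
brk 0
tin 1764 rect 556.4 139.4 36.2 35.6 58.0 mean [554.7 137.1] z [28.9 30.4]
off 1659 rect 553.2 -144.2 31.3 35.9 87.4 mean [ 552.2 -142.7] z [19.7 21.2]
```

View pics/wrist1.png

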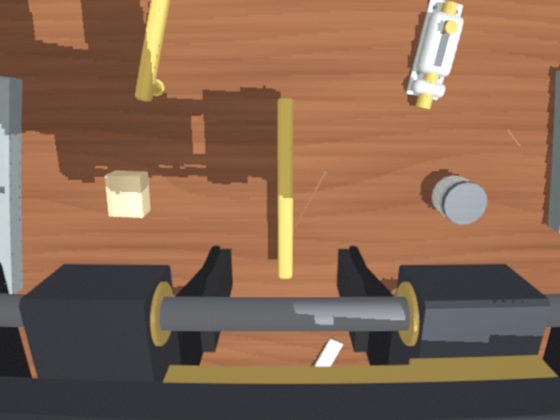

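The wrist view shows the handle along column 285, and it agrees with the top camera to about 1 mm. The scene camera is off by about (5,-2) mm, so I'll use the top and wrist values.

Call:
{"name": "carry_out", "arguments": {
  "gripper": [0.05,0.05,0.05,0.05,0.05,0.05,0.008,0.008,0.008,0.008],
  "linear": [
    [0.002,0.001,0.04],
    [0.002,0.001,0.08],
    [0.002,0.001,0.12],
    [0.002,0.001,0.14],
    [0.002,0.001,0.1505],
    [0.002,0.001,0.1505],
    [0.002,0.001,0.1505],
    [0.002,0.001,0.1505],
    [0.002,0.001,0.1505],
    [0.002,0.001,0.1505]
  ],
  "yaw": [0,0,0,0,0,0,0,0,0,0],
  "force": 30
}}

```text
t: 3.12
tcp_pos: [0.5484, -0.0075, 0.0092]
eef_rot: [-0.002, 1.0, -0.0, -0.002]
force: [-0.2, -0.7, 0.1]
grip_width: 0.207
```

Run:
```python
from h import *
from cell import bot,eyes
s=bot.sense()
plan(s,(.532,-.381,.08),78.9)
```

```text
t 3.12 tcp [ 0.5484 -0.0075  0.0092] jaw 90.21 q6 -1.79 tilt [-0.003 -0.001 -1.   ] F [-0.2 -0.7  0.1] grip_mm 18.0
linear [0.0181, -0.3735, -0.0706] yaw 11.3
```

Call:
{"name": "carry_out", "arguments": {
  "gripper": [0.008,0.008,0.008,0.008,0.008,0.008,0.008,0.008],
  "linear": [
    [0,0,0],
    [0,0,0],
    [0,0,0],
    [0,0,0],
    [0,0,-0.02],
    [0,0,-0.04],
    [0,0,-0.071],
    [0,0,-0.071]
  ],
  "yaw": [0,0,0,0,0,0,0,0]
}}

```text
t: 4.12
tcp_pos: [0.5502, -0.0076, 0.0818]
eef_rot: [-0.002, 1.0, -0.001, 0.001]
force: [0.6, 0.0, -1.7]
grip_width: 0.131
```

Run:
```python
from h import *
from cell import bot,eyes
s=bot.sense()
plan(s,(.532,-.381,.08),78.9)
c=eyes.read_camera("wrist"); np.savez("wrist2.npz",**c); cv2.imwrite("pics/wrist2.png",c["pixels"])
W=cloud(c); Q=seg(W,(.45,.66,-.05,.03),.06,.13); r=cv2.minAreaRect(Q[:,:2].astype(np.float32)*1000); print(r,np.median(Q[:,2]))
```

```text
t 4.12 tcp [ 0.5502 -0.0076  0.0818] jaw 90.22 q6 -1.79 tilt [ 0.001 -0.001 -1.   ] F [ 0.6  0.  -1.7] grip_mm 11.4
linear [0.0196, -0.3733, 0.0023] yaw 11.3
((532.4291381835938, -8.38547134399414), (112.63352966308594, 31.63154411315918), 9.767618179321289) 0.1043860782627759
```

View pics/wrist2.png

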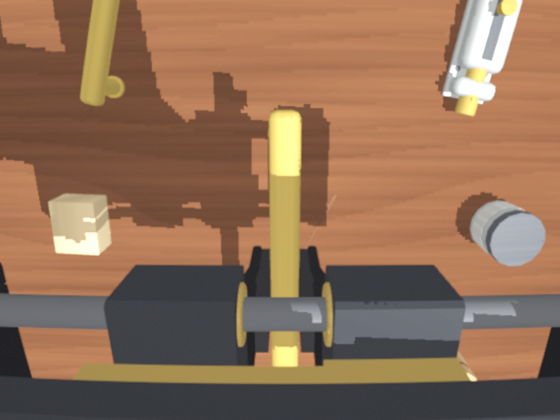

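The handle is held straight along column 285 with an opening of 11.4 mm. Moving it over the tray.

Call:
{"name": "carry_out", "arguments": {
  "gripper": [0.008,0.008,0.008,0.008,0.008,0.008,0.008,0.008,0.008,0.008],
  "linear": [
    [0.002,-0.03,0],
    [0.004,-0.08,0],
    [0.006,-0.13,0],
    [0.009,-0.18,0],
    [0.012,-0.23,0],
    [0.015,-0.28,0],
    [0.017,-0.33,0],
    [0.0195,-0.36,0],
    [0.0195,-0.3735,0],
    [0.0195,-0.3735,0]
  ],
  "yaw": [1,2,4,6,8,10,11.3,11.3,11.3,11.3]
}}

```text
t: 5.42
tcp_pos: [0.5304, -0.3806, 0.0795]
eef_rot: [0.097, 0.995, 0.0, -0.002]
force: [0.7, 1.3, -1.5]
grip_width: 0.131
```

Run:
```python
from h import *
from cell import bot,eyes
s=bot.sense()
plan(s,(.532,-.381,.013),78.9)
c=eyes.read_camera("wrist"); np.savez("wrist3.npz",**c); cv2.imwrite("pics/wrist3.png",c["pixels"])
c=eyes.read_camera("top"); np.savez("top3.npz",**c); cv2.imwrite("pics/top3.png",c["pixels"])
```

```text
t 5.42 tcp [ 0.5304 -0.3806  0.0795] jaw 78.86 q6 -2.17 tilt [-0.003  0.001 -1.   ] F [ 0.7  1.3 -1.5] grip_mm 11.4
linear [-0.0019, -0.0001, 0.0665] yaw -0.0
```

View pics/wrist3.png

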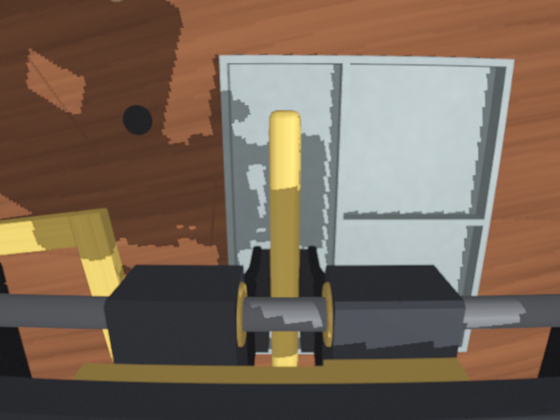

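Call:
{"name": "carry_out", "arguments": {
  "gripper": [0.008,0.008,0.008,0.008,0.008,0.008,0.008],
  "linear": [
    [-0.002,0,0.02],
    [-0.002,0,0.04],
    [-0.002,0,0.055],
    [-0.002,0,0.062],
    [-0.002,0,0.065],
    [-0.002,0,0.066],
    [-0.002,0,0.066]
  ],
  "yaw": [0,0,0,0,0,0,0]
}}

```text
t: 6.4
tcp_pos: [0.5326, -0.3796, 0.0145]
eef_rot: [0.096, 0.995, 0.0, -0.001]
force: [0.1, 0.3, -1.4]
grip_width: 0.136
```

Run:
```python
from h import *
from cell import bot,eyes
s=bot.sense()
plan(s,(.532,-.381,.013),78.9)
```

```text
t 6.4 tcp [ 0.5326 -0.3796  0.0145] jaw 78.96 q6 -2.17 tilt [-0.003  0.001 -1.   ] F [ 0.1  0.3 -1.4] grip_mm 11.8
linear [0.0003, -0.0015, 0.0015] yaw 0.1
```

Call:
{"name": "carry_out", "arguments": {
  "gripper": [0.008,0.008,0.008],
  "linear": [
    [0,-0.001,0.001],
    [0,-0.001,0.0015],
    [0,-0.001,0.0015]
  ],
  "yaw": [0,0,0]
}}

```text
t: 6.78
tcp_pos: [0.5325, -0.3808, 0.0133]
eef_rot: [0.096, 0.995, 0.0, -0.001]
force: [0.4, -0.1, -2.1]
grip_width: 0.133
```

Call:
{"name": "carry_out", "arguments": {
  "gripper": [0.008,0.008,0.008],
  "linear": [
    [0,0,0.001],
    [0,0,0.0015],
    [0,0,0.0015]
  ],
  "yaw": [0,0,0]
}}

```text
t: 7.15
tcp_pos: [0.5325, -0.3809, 0.0132]
eef_rot: [0.096, 0.995, -0.0, -0.001]
force: [-1.7, 1.0, 5.3]
grip_width: 0.136
```

Call:
{"name": "carry_out", "arguments": {
  "gripper": [0.026,0.026,0.026,0.026,0.026,0.026,0.026,0.026],
  "linear": [
    [0,0,0],
    [0,0,0],
    [0,0,0],
    [0,0,0],
    [0,0,-0.02],
    [0,0,-0.06],
    [0,0,-0.11],
    [0,0,-0.13]
  ],
  "yaw": [0,0,0,0,0,0,0,0]
}}

```text
t: 8.15
tcp_pos: [0.5344, -0.3825, 0.1483]
eef_rot: [0.096, 0.995, -0.003, 0.002]
force: [0.6, -0.6, -0.8]
grip_width: 0.306
```

```bash
python3 - <<'E'
from h import *
from cell import bot,eyes
s=bot.sense()
plan(s,(.437,.1104,.10),79.7)
c=eyes.read_camera("wrist"); np.savez("wrist4.npz",**c); cv2.imwrite("pics/wrist4.png",c["pixels"])
E
python3 trays.py wrist4 | head -3
```

```text
t 8.15 tcp [ 0.5344 -0.3825  0.1483] jaw 78.97 q6 -2.17 tilt [ 0.003 -0.005 -1.   ] F [ 0.6 -0.6 -0.8] grip_mm 26.6
linear [0.1901, 0.4654, 0.0453] yaw -0.7
wrist4
large 5820 [ 538.1 -332.7] [170.8 200.3] 78.96 0.016
large 5820 [ 538.1 -332.7] [170.8 200.3] 78.96 0.016
  return _methods._mean(a, axis=axis, dtype=dtype,
  ret = ret.dtype.type(ret / rcount)
Traceback (most recent call last):
  File "trays.py", line 11, in <module>
    Q=seg(W,box,lo,.05)[:,:2]; v=cv2.fitLine(Q.astype(np.float32)*1000,cv2.DIST_HUBER,0,.01,.01).ravel(); print(o,"yaw",np.degrees(np.arctan(v[1]/v[0])).round(2))
                                 ~~~~~~~~~~~^^^^^^^^^^^^^^^^^^^^^^^^^^^^^^^^^^^^^^^^^^^^^^^^^^^^
cv2.error: OpenCV(4.12.0) /io/opencv/modules/imgproc/src/linefit.cpp:50: error: (-215:Assertion failed) count > 0 in function 'fitLine2D_wods'
```

View pics/wrist4.png

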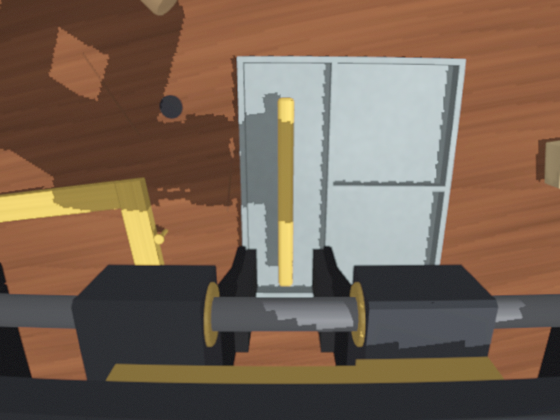

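The handle lies parallel in the long compartment (column 286, rows 98–285). Next is the bolt.

Call:
{"name": "carry_out", "arguments": {
  "gripper": [0.05,0.05,0.05,0.05,0.05,0.05,0.05,0.05,0.05,0.05],
  "linear": [
    [0.015,0.04,0.0],
    [0.04,0.09,0.0],
    [0.06,0.14,0.0],
    [0.08,0.19,0.0],
    [0.1,0.245,0.0],
    [0.12,0.3,0.0],
    [0.145,0.355,0.01],
    [0.165,0.41,0.02],
    [0.19,0.455,0.03],
    [0.19,0.4655,0.03]
  ],
  "yaw": [0,0,0,0,0,0,-1,-1,-1,-1]
}}

```text
t: 9.45
tcp_pos: [0.4349, 0.1123, 0.1156]
eef_rot: [0.085, 0.996, -0.004, 0.001]
force: [0.7, -0.4, -0.4]
grip_width: 0.571
```

```bash
python3 - <<'E'
from h import *
from cell import bot,eyes
s=bot.sense()
plan(s,(.437,.1104,.003),80)
c=eyes.read_camera("wrist"); np.savez("wrist5.npz",**c); cv2.imwrite("pics/wrist5.png",c["pixels"])
E
python3 seg1.py wrist5 | egrep "bolt|knob|tin"
```

```text
t 9.45 tcp [0.4349 0.1123 0.1156] jaw 80.23 q6 -1.38 tilt [ 0.001 -0.007 -1.   ] F [ 0.7 -0.4 -0.4] grip_mm 49.7
linear [-0.0021, -0.0008, 0.1126] yaw 0.2
bolt 3022 rect 441.6 109.9 26.1 79.7 79.3 mean [437.6 110.6] z [17.  26.9]
boltplateau 2892 rect 441.6 109.9 26.1 79.7 79.4 mean [438.5 110.5] z [16.8 19.2]
knob 151 rect 421.3 113.5 9.0 9.4 80.6 mean [421.4 113.7] z [26.8 28.2]
tin 1143 rect 557.7 137.0 37.4 29.3 27.2 mean [555.  135.7] z [28.8 30. ]
```

View pics/wrist5.png

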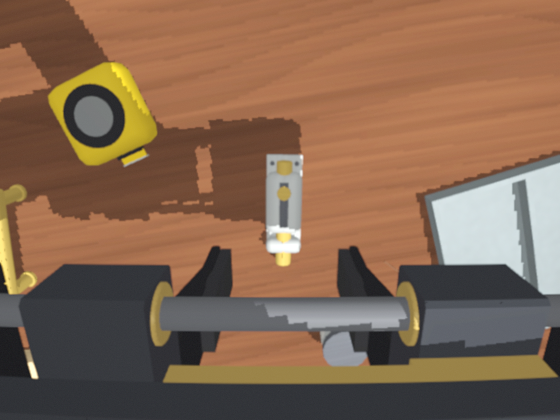

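The bolt is at column 284, rows 155–265, and lies squarely between the fingers.

Call:
{"name": "carry_out", "arguments": {
  "gripper": [0.05,0.05,0.05,0.05,0.05,0.05,0.02,0.02,0.02,0.02],
  "linear": [
    [-0.001,-0.001,0.03],
    [-0.001,-0.001,0.06],
    [-0.001,-0.001,0.09],
    [-0.001,-0.001,0.105],
    [-0.001,-0.001,0.1125],
    [-0.001,-0.001,0.1125],
    [-0.001,-0.001,0.1125],
    [-0.001,-0.001,0.1125],
    [-0.001,-0.001,0.1125],
    [-0.001,-0.001,0.1125]
  ],
  "yaw": [0,0,0,0,0,0,0,0,0,0]
}}

```text
t: 10.75
tcp_pos: [0.4391, 0.1102, 0.004]
eef_rot: [0.086, 0.996, -0.003, 0.003]
force: [-0.2, -0.2, 3.4]
grip_width: 0.297
```

Call:
{"name": "carry_out", "arguments": {
  "gripper": [0.02,0.02],
  "linear": [
    [0,0,0],
    [0,0,0]
  ],
  "yaw": [0,0]
}}

```text
t: 11.0
tcp_pos: [0.4391, 0.1102, 0.004]
eef_rot: [0.086, 0.996, -0.003, 0.003]
force: [-0.7, 0.1, 1.8]
grip_width: 0.296
```

Call:
{"name": "carry_out", "arguments": {
  "gripper": [0.02,0.02,0.02,0.02,0.02],
  "linear": [
    [0,0,-0.02],
    [0,0,-0.05],
    [0,0,-0.07],
    [0,0,-0.076],
    [0,0,-0.076]
  ],
  "yaw": [0,0,0,0,0]
}}

```text
t: 11.62
tcp_pos: [0.4385, 0.1108, 0.0799]
eef_rot: [0.086, 0.996, -0.003, 0.003]
force: [0.1, -0.2, -1.0]
grip_width: 0.296
```

Run:
```python
from h import *
from cell import bot,eyes
s=bot.sense()
# bolt mid offset from tcp along bolt x: mid 436.5 vs tcp 439.1 ; extents centre = mid+4.5
plan(s,(.4987,-.2897,.08),78.9)
c=eyes.read_camera("wrist"); np.savez("wrist6.npz",**c); cv2.imwrite("pics/wrist6.png",c["pixels"])
```

```text
t 11.62 tcp [0.4385 0.1108 0.0799] jaw 80.19 q6 -1.38 tilt [ 0.006 -0.007 -1.   ] F [ 0.1 -0.2 -1. ] grip_mm 25.8
linear [-0.1275, -0.3843, 0.0031] yaw 1.3
```

View pics/wrist6.png

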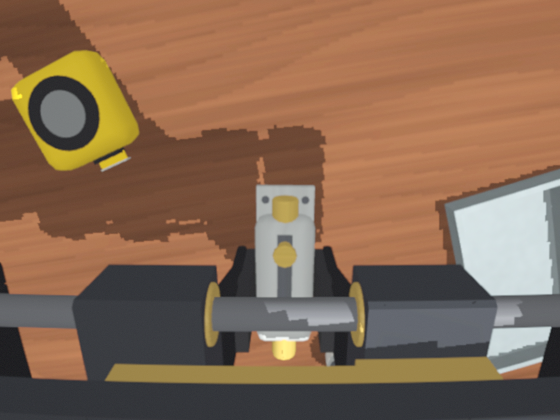

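Call:
{"name": "carry_out", "arguments": {
  "gripper": [0.02,0.02,0.02,0.02,0.02,0.02,0.02,0.02,0.02,0.02],
  "linear": [
    [-0.01,-0.03,0],
    [-0.025,-0.08,0],
    [-0.045,-0.135,0],
    [-0.062,-0.19,0],
    [-0.08,-0.245,0],
    [-0.1,-0.3,0],
    [-0.115,-0.35,0.001],
    [-0.125,-0.375,0.002],
    [-0.1255,-0.384,0.002],
    [-0.1255,-0.384,0.002]
  ],
  "yaw": [0,0,0,0,0,1,1.2,1.2,1.2,1.2]
}}

```text
t: 12.92
tcp_pos: [0.4953, -0.2881, 0.0796]
eef_rot: [0.096, 0.995, -0.002, 0.002]
force: [-1.1, 0.2, -1.8]
grip_width: 0.295
```

Call:
{"name": "carry_out", "arguments": {
  "gripper": [0.02,0.02],
  "linear": [
    [0,0,0],
    [0,0,0]
  ],
  "yaw": [0,0]
}}

```text
t: 13.18
tcp_pos: [0.4949, -0.2864, 0.0794]
eef_rot: [0.096, 0.995, -0.002, 0.001]
force: [-0.2, 0.5, -0.8]
grip_width: 0.294
```

Run:
```python
from h import *
from cell import bot,eyes
s=bot.sense()
plan(s,(.4964,-.2893,.008),78.95)
for n in ("wrist","top"):
    c=eyes.read_camera(n); np.savez(n+"7.npz",**c); cv2.imwrite(f"pics/{n}7.png",c["pixels"])
```

```text
t 13.18 tcp [ 0.4949 -0.2864  0.0794] jaw 79.03 q6 -2.1 tilt [ 0.002 -0.004 -1.   ] F [-0.2  0.5 -0.8] grip_mm 25.6
linear [-0.0018, -0.0024, 0.0714] yaw 0.1
```

View pics/wrist7.png

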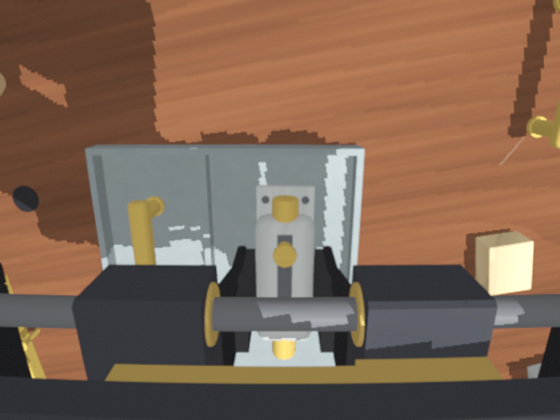

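Run:
```python
from h import *
c=dict(np.load("wrist7.npz")); W=cloud(c)
R=rot(np.radians(-11.05))
P=seg(W,(.38,.6,-.47,-.2),.0,.12); L=np.c_[(P[:,:2]-[.540,-.3335])@R*1000,P[:,2]*1000]
rim=L[(L[:,2]>13)&(L[:,2]<19)]
print("rim xmin",np.percentile(rim[:,0],[0.5,2]),"ymin/max",np.percentile(rim[:,1],[1,99]))
b=L[(L[:,2]>76)&(L[:,2]<105)&(abs(L[:,1]-37)<25)&(L[:,0]<-50)]
print("bolt rear",b[:,0].min(),"y",b[:,1].min(),b[:,1].max(),"z",np.median(b[:,2]))
v=rim[(rim[:,0]>-80)&(rim[:,0]<-50)]
h,e=np.histogram(v[:,1],bins=np.arange(-90,92,3)); print([(e[i],h[i]) for i in range(len(h)) if h[i]])
```

```text
rim xmin [-101.96740171 -101.65713086] ymin/max [-84.72282677  84.66469942]
bolt rear -94.28734150988859 y 15.139915371850007 60.11479255102174 z 92.47471897288004
[(np.int64(-87), np.int64(66)), (np.int64(-84), np.int64(224)), (np.int64(-81), np.int64(94)), (np.int64(-51), np.int64(2)), (np.int64(-48), np.int64(19)), (np.int64(-45), np.int64(37)), (np.int64(-18), np.int64(3)), (np.int64(-15), np.int64(207)), (np.int64(-12), np.int64(124)), (np.int64(81), np.int64(229)), (np.int64(84), np.int64(88))]
```

Call:
{"name": "carry_out", "arguments": {
  "gripper": [0.02,0.02,0.02,0.02,0.02,0.02,0.02,0.02],
  "linear": [
    [-0.002,-0.0024,0.0],
    [-0.002,-0.0024,0.02],
    [-0.002,-0.0024,0.04],
    [-0.002,-0.0024,0.055],
    [-0.002,-0.0024,0.065],
    [-0.002,-0.0024,0.069],
    [-0.002,-0.0024,0.07],
    [-0.002,-0.0024,0.07]
  ],
  "yaw": [0,0,0,0,0,0,0,0]
}}

```text
t: 14.28
tcp_pos: [0.4973, -0.2904, 0.0101]
eef_rot: [0.096, 0.995, -0.002, 0.002]
force: [-0.6, 0.2, -1.2]
grip_width: 0.297
```

Call:
{"name": "carry_out", "arguments": {
  "gripper": [0.02,0.02,0.02],
  "linear": [
    [0,0,0.0005],
    [0,0,0.001],
    [0,0,0.001]
  ],
  "yaw": [0,0,0]
}}

```text
t: 14.65
tcp_pos: [0.4973, -0.2904, 0.0092]
eef_rot: [0.096, 0.995, -0.002, 0.002]
force: [0.4, -0.5, -0.9]
grip_width: 0.297
```

Call:
{"name": "carry_out", "arguments": {
  "gripper": [0.02,0.02,0.02,0.02],
  "linear": [
    [0,0,0.0005],
    [0,0,0.001],
    [0,0,0.0015],
    [0,0,0.0015]
  ],
  "yaw": [0,0,0,0]
}}

```text
t: 15.15
tcp_pos: [0.4973, -0.2904, 0.008]
eef_rot: [0.096, 0.995, -0.002, 0.002]
force: [-1.4, -0.0, 2.1]
grip_width: 0.3
```

Call:
{"name": "carry_out", "arguments": {
  "gripper": [0.042,0.042,0.042,0.042,0.042,0.042,0.042,0.042,0.042],
  "linear": [
    [0,0,0],
    [0,0,0],
    [0,0,0],
    [0,0,0],
    [0,0,-0.02],
    [0,0,-0.06],
    [0,0,-0.11],
    [0,0,-0.14],
    [0,0,-0.14]
  ],
  "yaw": [0,0,0,0,0,0,0,0,0]
}}

```text
t: 16.27
tcp_pos: [0.4982, -0.2908, 0.1507]
eef_rot: [0.096, 0.995, -0.004, 0.005]
force: [0.7, 0.2, 0.3]
grip_width: 0.483
```

Run:
```python
from h import *
from cell import bot,eyes
s=bot.sense()
plan(s,(.6657,.109,.14),80)
c=eyes.read_camera("wrist"); np.savez("wrist8.npz",**c); cv2.imwrite("pics/wrist8.png",c["pixels"])
```

```text
t 16.27 tcp [ 0.4982 -0.2908  0.1507] jaw 79.03 q6 -2.1 tilt [ 0.008 -0.009 -1.   ] F [0.7 0.2 0.3] grip_mm 42.0
linear [-0.0882, 0.4245, 0.0084] yaw -1.0
```

View pics/wrist8.png

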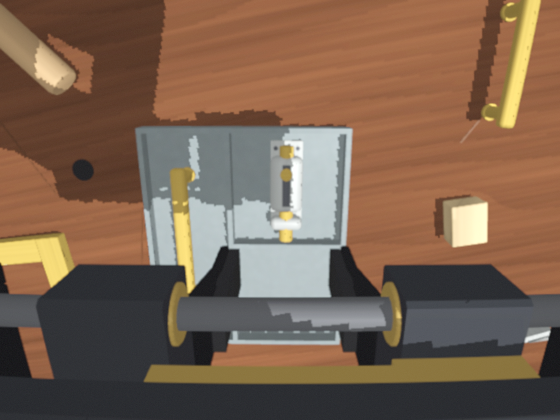

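Run:
```python
from h import *
c=dict(np.load("wrist8.npz")); W=cloud(c)
R=rot(np.radians(-11.05))
P=seg(W,(.38,.66,-.47,-.2),.0,.12); L=np.c_[(P[:,:2]-[.540,-.3335])@R*1000,P[:,2]*1000]
print("rim x",np.percentile(L[(L[:,2]>13)&(L[:,2]<19)][:,0],[0.5]))
m=(abs(L[:,1]-35)<12)&(abs(L[:,0]+50)<60)
g=L[m]; 
for x in np.arange(-104,6,4):
    q=g[(g[:,0]>=x)&(g[:,0]<x+4)&(abs(g[:,1]-35)<3)]; print(x,len(q),q[:,2].mean().round(1) if len(q) else 0,end=" | ")
```

```text
rim x [-101.71151674]
-104 41 7.2 | -100 27 16.0 | -96 35 4.0 | -92 37 6.0 | -88 53 16.7 | -84 35 20.1 | -80 35 20.5 | -76 51 23.9 | -72 40 29.6 | -68 34 30.9 | -64 18 24.7 | -60 33 22.4 | -56 35 22.4 | -52 33 22.5 | -48 34 22.4 | -44 31 22.2 | -40 29 21.5 | -36 32 19.6 | -32 30 19.6 | -28 36 20.3 | -24 29 20.7 | -20 30 19.5 | -16 30 19.7 | -12 29 19.2 | -8 15 13.8 | -4 39 15.3 | 0 0 0 | 4 14 3.7 |
```

Bolt is flat in its square, about 5 mm clear at both ends. Next is the foot.

Call:
{"name": "carry_out", "arguments": {
  "gripper": [0.06,0.06,0.06,0.06,0.06,0.06,0.06,0.06,0.06,0.06],
  "linear": [
    [-0.006,0.03,0],
    [-0.016,0.08,0],
    [-0.028,0.135,0],
    [-0.04,0.19,0],
    [-0.052,0.25,0],
    [-0.064,0.31,0],
    [-0.075,0.365,0],
    [-0.084,0.405,0],
    [-0.088,0.4245,0],
    [-0.088,0.4245,0]
  ],
  "yaw": [0,0,0,0,0,0,0,0,0,0]
}}

```text
t: 17.58
tcp_pos: [0.6636, 0.1106, 0.1455]
eef_rot: [0.095, 0.995, -0.003, 0.002]
force: [-0.2, -0.5, -0.3]
grip_width: 0.689
```

Call:
{"name": "carry_out", "arguments": {
  "gripper": [0.06,0.06],
  "linear": [
    [0,0,0],
    [0,0,0]
  ],
  "yaw": [0,0]
}}

```text
t: 17.82
tcp_pos: [0.663, 0.1088, 0.1452]
eef_rot: [0.096, 0.995, -0.004, 0.001]
force: [-0.6, -0.1, -0.5]
grip_width: 0.689
```

```bash
python3 - <<'E'
from h import *
from cell import bot,eyes
s=bot.sense()
plan(s,(.6657,.109,.008),80)
for n in ("wrist","top"):
    c=eyes.read_camera(n); np.savez(n+"9.npz",**c); cv2.imwrite(f"pics/{n}9.png",c["pixels"])
E
python3 seg1.py wrist9 | grep foot
```

```text
t 17.82 tcp [0.663  0.1088 0.1452] jaw 79.01 q6 -1.37 tilt [ 0.001 -0.008 -1.   ] F [-0.6 -0.1 -0.5] grip_mm 60.0
linear [-0.0023, 0.0017, 0.1372] yaw -1.0
foot 2269 rect 664.2 109.0 37.5 37.6 13.5 mean [660.3 109.7] z [48.5 51. ]
foottop 1183 rect 664.3 108.6 28.0 28.2 12.1 mean [663.9 108.9] z [49.8 51.2]
footsh 751 rect 664.5 108.7 37.2 37.3 73.3 mean [659.4 109.9] z [41.8 45.1]
```

View pics/wrist9.png

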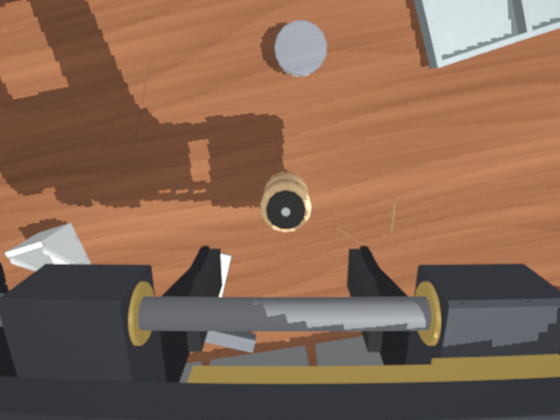

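Call:
{"name": "carry_out", "arguments": {
  "gripper": [0.06,0.06,0.06,0.06,0.06,0.06,0.03,0.03,0.03,0.03],
  "linear": [
    [-0.0015,0.001,0.04],
    [-0.0015,0.001,0.08],
    [-0.0015,0.001,0.11],
    [-0.0015,0.001,0.13],
    [-0.0015,0.001,0.135],
    [-0.0015,0.001,0.135],
    [-0.0015,0.001,0.135],
    [-0.0015,0.001,0.135],
    [-0.0015,0.001,0.135],
    [-0.0015,0.001,0.135]
  ],
  "yaw": [0,0,0,0,0,0,0,0,0,0],
  "force": 20
}}

```text
t: 19.18
tcp_pos: [0.6658, 0.109, 0.0114]
eef_rot: [0.096, 0.995, -0.003, 0.002]
force: [-0.5, -0.5, 3.2]
grip_width: 0.433
```

Call:
{"name": "carry_out", "arguments": {
  "gripper": [0.03,0.03],
  "linear": [
    [0,0,0],
    [0,0,0]
  ],
  "yaw": [0,0]
}}

```text
t: 19.42
tcp_pos: [0.6657, 0.1089, 0.0114]
eef_rot: [0.096, 0.995, -0.003, 0.002]
force: [-0.6, 0.3, 2.0]
grip_width: 0.429
```

Run:
```python
from h import *
from cell import bot,eyes
plan(bot.sense(),(.5955,-.309,.09),78.95)
```

```text
t 19.43 tcp [0.6657 0.1089 0.0114] jaw 79.03 q6 -1.37 tilt [ 0.003 -0.007 -1.   ] F [-0.6  0.3  2. ] grip_mm 37.3
linear [-0.0109, -0.4242, -0.0758] yaw 0.1
```

Call:
{"name": "carry_out", "arguments": {
  "gripper": [0.03,0.03,0.03,0.03,0.03,0.03,0.03,0.03,0.03,0.03],
  "linear": [
    [0,0,-0.03],
    [0,0,-0.07],
    [0,-0.01,-0.08],
    [-0.001,-0.06,-0.08],
    [-0.003,-0.115,-0.08],
    [-0.004,-0.17,-0.08],
    [-0.006,-0.225,-0.08],
    [-0.007,-0.28,-0.08],
    [-0.008,-0.335,-0.08],
    [-0.01,-0.39,-0.078]
  ],
  "yaw": [0,0,0,0,0,0,0,0,0,0]
}}

```text
t: 20.68
tcp_pos: [0.5995, -0.277, 0.0907]
eef_rot: [0.096, 0.995, -0.003, 0.001]
force: [0.7, -0.4, -0.2]
grip_width: 0.428
```

Run:
```python
from h import *
from cell import bot,eyes
plan(bot.sense(),(.5943,-.3086,.09),78.95)
```

```text
t 20.68 tcp [ 0.5995 -0.277   0.0907] jaw 79.0 q6 -1.98 tilt [ 0.002 -0.006 -1.   ] F [ 0.7 -0.4 -0.2] grip_mm 37.3
linear [-0.0009, -0.032, 0.0009] yaw 0.1
```

Call:
{"name": "carry_out", "arguments": {
  "gripper": [0.03,0.03,0.03,0.03,0.03,0.03,0.03,0.03,0.03],
  "linear": [
    [-0.001,-0.02,0],
    [-0.001,-0.032,0],
    [-0.001,-0.032,0.01],
    [-0.001,-0.032,0.03],
    [-0.001,-0.032,0.05],
    [-0.001,-0.032,0.065],
    [-0.001,-0.032,0.072],
    [-0.001,-0.032,0.074],
    [-0.001,-0.032,0.074]
  ],
  "yaw": [0,0,0,0,0,0,0,0,0]
}}

```text
t: 21.8
tcp_pos: [0.5948, -0.3094, 0.0173]
eef_rot: [0.096, 0.995, -0.003, 0.002]
force: [-0.3, 0.2, -0.4]
grip_width: 0.432
```

Call:
{"name": "carry_out", "arguments": {
  "gripper": [0.03,0.03,0.03],
  "linear": [
    [0,0,0.001],
    [0,0,0.0015],
    [0,0,0.0015]
  ],
  "yaw": [0,0,0]
}}

```text
t: 22.18
tcp_pos: [0.5949, -0.3095, 0.0161]
eef_rot: [0.096, 0.995, -0.003, 0.002]
force: [0.2, 0.1, -0.4]
grip_width: 0.431
```

Call:
{"name": "carry_out", "arguments": {
  "gripper": [0.03,0.03,0.03,0.03],
  "linear": [
    [0,0,0.0005],
    [0,0,0.001],
    [0,0,0.0013],
    [0,0,0.0013]
  ],
  "yaw": [0,0,0,0]
}}

```text
t: 22.68
tcp_pos: [0.595, -0.3096, 0.0154]
eef_rot: [0.096, 0.995, -0.003, 0.002]
force: [-1.0, -0.4, 6.1]
grip_width: 0.428
```

Call:
{"name": "carry_out", "arguments": {
  "gripper": [0.05,0.05,0.05,0.05,0.05,0.05,0.05,0.05,0.05],
  "linear": [
    [0,0,0],
    [0,0,0],
    [0,0,0],
    [0,0,0],
    [0,0,-0.02],
    [0,0,-0.06],
    [0,0,-0.11],
    [0,0,-0.13],
    [0,0,-0.13]
  ],
  "yaw": [0,0,0,0,0,0,0,0,0]
}}

```text
t: 23.8
tcp_pos: [0.5961, -0.3097, 0.1491]
eef_rot: [0.096, 0.995, -0.005, 0.005]
force: [0.0, -0.3, -0.3]
grip_width: 0.573
```

Run:
```python
from h import *
from cell import bot,eyes
s=bot.sense()
plan(s,(.43,-.1062,.13),75)
for n in ("wrist","scene"):
    c=eyes.read_camera(n); np.savez(n+"10.npz",**c); cv2.imwrite(f"pics/{n}10.png",c["pixels"])
```

```text
t 23.8 tcp [ 0.5961 -0.3097  0.1491] jaw 79.0 q6 -2.02 tilt [ 0.008 -0.011 -1.   ] F [ 0.  -0.3 -0.3] grip_mm 49.8
linear [0.2021, 0.1682, 0.0155] yaw 4.0
```

View pics/scene10.png

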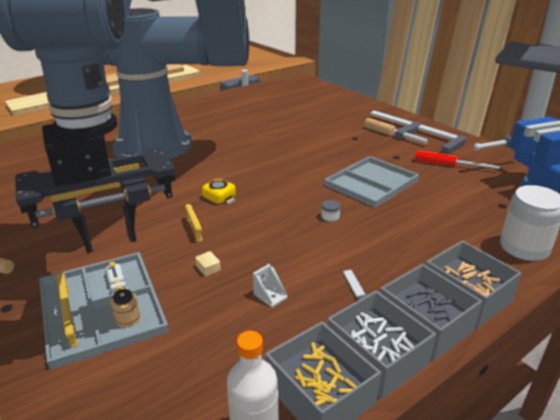

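The scene view shows the large tray complete: handle at (67,310), bolt at (115,275), foot at (124,306), all upright. Next is the short handle.

Call:
{"name": "carry_out", "arguments": {
  "gripper": [0.04,0.04,0.04,0.04,0.04,0.04,0.04,0.04,0.04],
  "linear": [
    [0.03,0.02,0],
    [0.07,0.055,0],
    [0.11,0.09,0],
    [0.15,0.125,0.005],
    [0.18,0.15,0.01],
    [0.2,0.165,0.0155],
    [0.202,0.168,0.0155],
    [0.202,0.168,0.0155],
    [0.202,0.168,0.0155]
  ],
  "yaw": [0,1,2,3,4,4,4,4,4]
}}

```text
t: 25.02
tcp_pos: [0.4295, -0.1062, 0.1282]
eef_rot: [0.131, 0.991, -0.004, 0.003]
force: [0.3, -0.5, -0.1]
grip_width: 0.46
```

```bash
python3 - <<'E'
from h import *
from cell import bot,eyes
s=bot.sense()
plan(s,(.43,-.1062,.0085),75)
for n in ("wrist",):
    c=eyes.read_camera(n); np.savez(n+"11.npz",**c); cv2.imwrite(f"pics/{n}11.png",c["pixels"])
E
python3 seg1.py wrist11 | grep short
```

```text
t 25.02 tcp [ 0.4295 -0.1062  0.1282] jaw 74.96 q6 -1.79 tilt [ 0.004 -0.008 -1.   ] F [ 0.3 -0.5 -0.1] grip_mm 40.0
linear [0.0003, 0.0009, 0.1197] yaw -0.0
short 2091 rect 428.7 -104.6 11.9 95.0 74.8 mean [ 425.9 -104. ] z [31.6 33.1]
```

View pics/wrist11.png

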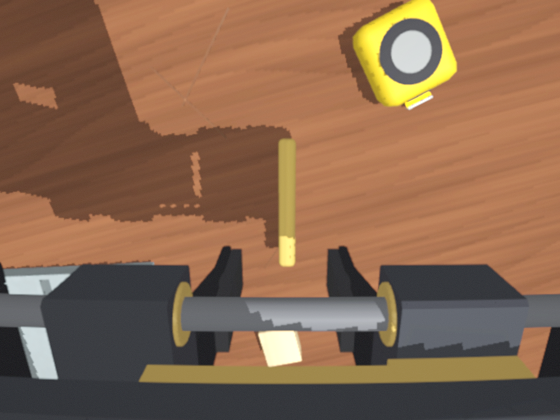

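The short handle is upright at column 287, between the fingers.

Call:
{"name": "carry_out", "arguments": {
  "gripper": [0.04,0.04,0.04,0.04,0.04,0.04,0.008,0.008,0.008,0.008],
  "linear": [
    [0.001,0.0015,0.03],
    [0.001,0.0015,0.07],
    [0.001,0.0015,0.1],
    [0.001,0.0015,0.115],
    [0.001,0.0015,0.1195],
    [0.001,0.0015,0.1195],
    [0.001,0.0015,0.1195],
    [0.001,0.0015,0.1195],
    [0.001,0.0015,0.1195],
    [0.001,0.0015,0.1195]
  ],
  "yaw": [0,0,0,0,0,0,0,0,0,0],
  "force": 30
}}

```text
t: 26.32
tcp_pos: [0.4294, -0.1054, 0.0089]
eef_rot: [0.131, 0.991, -0.004, 0.003]
force: [0.2, 0.5, 1.9]
grip_width: 0.129
```

Call:
{"name": "carry_out", "arguments": {
  "gripper": [0.008,0.008,0.008],
  "linear": [
    [0,0,0],
    [0,0,0],
    [0,0,0]
  ],
  "yaw": [0,0,0]
}}

```text
t: 26.7
tcp_pos: [0.4294, -0.1053, 0.0089]
eef_rot: [0.131, 0.991, -0.004, 0.003]
force: [-0.6, 0.5, 0.7]
grip_width: 0.139
```

Run:
```python
from h import *
from cell import bot,eyes
s=bot.sense()
plan(s,(.5142,.2645,.09),98)
```

```text
t 26.7 tcp [ 0.4294 -0.1053  0.0089] jaw 74.96 q6 -1.79 tilt [ 0.005 -0.008 -1.   ] F [-0.6  0.5  0.7] grip_mm 12.1
linear [0.0135, 0.3786, -0.0837] yaw -23.0
```

Call:
{"name": "carry_out", "arguments": {
  "gripper": [0.008,0.008,0.008,0.008,0.008,0.008,0.008,0.008,0.008,0.008],
  "linear": [
    [0,0,-0.03],
    [0,0,-0.07],
    [0.001,0.02,-0.08],
    [0.003,0.07,-0.082],
    [0.005,0.125,-0.083],
    [0.007,0.18,-0.083],
    [0.009,0.235,-0.083],
    [0.011,0.29,-0.083],
    [0.013,0.335,-0.083],
    [0.0135,0.365,-0.083]
  ],
  "yaw": [0,0,-2,-5,-9,-13,-17,-20,-23,-23]
}}

```text
t: 27.95
tcp_pos: [0.5103, 0.2535, 0.089]
eef_rot: [-0.071, 0.997, -0.004, 0.002]
force: [-0.1, 0.1, -0.9]
grip_width: 0.129
```

Run:
```python
from h import *
from cell import bot,eyes
s=bot.sense()
plan(s,(.514,.265,.09),98)
```

```text
t 27.95 tcp [0.5103 0.2535 0.089 ] jaw 98.09 q6 -1.43 tilt [ 0.004 -0.008 -1.   ] F [-0.1  0.1 -0.9] grip_mm 11.2
linear [-0.0053, 0.0109, -0.0011] yaw 0.1
```

Call:
{"name": "carry_out", "arguments": {
  "gripper": [0.008,0.008,0.008,0.008],
  "linear": [
    [-0.005,0.011,0],
    [-0.005,0.011,0],
    [-0.005,0.011,0],
    [-0.005,0.011,0]
  ],
  "yaw": [0,0,0,0]
}}

```text
t: 28.45
tcp_pos: [0.5134, 0.2638, 0.0889]
eef_rot: [-0.07, 0.998, -0.004, 0.001]
force: [-0.1, 0.1, -1.3]
grip_width: 0.133
```

Run:
```python
from h import *
from cell import bot,eyes
s=bot.sense()
plan(s,(.514,.265,.0145),98)
for n in ("wrist",):
    c=eyes.read_camera(n); np.savez(n+"12.npz",**c); cv2.imwrite(f"pics/{n}12.png",c["pixels"])
W=cloud(c); R=rot(np.radians(8.)); P=seg(W,(.38,.66,.2,.45),.0,.12); L=np.c_[(P[:,:2]-[.5073,.3125])@R*1000,P[:,2]*1000]
rim=L[(L[:,2]>13)&(L[:,2]<19)]
print(np.percentile(rim[:,0],[.5]),np.percentile(rim[:,1],[.5,99.5]))
v=rim[rim[:,0]<-30]; h,e=np.histogram(v[:,1],bins=np.arange(-96,96,3)); print([(int(e[i]),int(h[i])) for i in range(len(h)) if h[i]])
```

```text
t 28.45 tcp [0.5134 0.2638 0.0889] jaw 98.0 q6 -1.42 tilt [ 0.003 -0.009 -1.   ] F [-0.1  0.1 -1.3] grip_mm 11.6
linear [-0.0006, 0.0018, 0.0743] yaw 0.0
[-71.58851789] [-84.86446964  85.10426713]
[(-87, 110), (-84, 337), (-81, 61), (-78, 35), (-75, 35), (-72, 36), (-69, 34), (-66, 30), (-63, 32), (-60, 35), (-57, 35), (-54, 35), (-51, 35), (-48, 37), (-45, 37), (-42, 35), (-39, 37), (-36, 38), (-33, 35), (-30, 34), (-27, 37), (-24, 35), (-21, 37), (-18, 61), (-15, 339), (-12, 118), (-9, 35), (-6, 34), (-3, 34), (0, 31), (3, 33), (6, 34), (9, 32), (12, 36), (15, 34), (18, 31), (21, 35), (24, 29), (27, 27), (30, 36), (33, 32), (36, 34), (39, 32), (42, 36), (45, 33), (48, 33), (51, 33), (54, 37), (57, 31), (60, 34), (63, 31), (66, 33), (69, 26), (72, 30), (75, 32), (78, 146), (81, 349), (84, 83)]
```

View pics/wrist12.png

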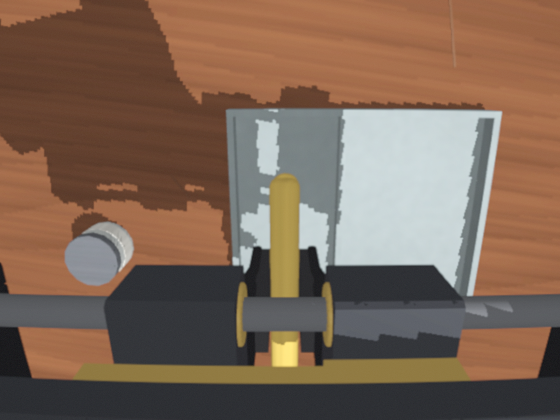

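The handle hangs parallel, between the walls at columns 235 and 335. Lowering.

Call:
{"name": "carry_out", "arguments": {
  "gripper": [0.008,0.008,0.008,0.008,0.008,0.008,0.008],
  "linear": [
    [-0.0005,0.0015,0.02],
    [-0.0005,0.0015,0.04],
    [-0.0005,0.0015,0.06],
    [-0.0005,0.0015,0.07],
    [-0.0005,0.0015,0.073],
    [-0.0005,0.0015,0.0745],
    [-0.0005,0.0015,0.0745]
  ],
  "yaw": [0,0,0,0,0,0,0]
}}

```text
t: 29.38
tcp_pos: [0.5145, 0.265, 0.015]
eef_rot: [-0.07, 0.998, -0.004, 0.002]
force: [0.4, -0.2, -1.1]
grip_width: 0.133
```

Call:
{"name": "carry_out", "arguments": {
  "gripper": [0.008,0.008,0.008],
  "linear": [
    [0,0,0.001],
    [0,0,0.0015],
    [0,0,0.0015]
  ],
  "yaw": [0,0,0]
}}

```text
t: 29.75
tcp_pos: [0.5146, 0.265, 0.0136]
eef_rot: [-0.07, 0.998, -0.004, 0.002]
force: [-0.3, -0.7, -0.3]
grip_width: 0.135
```

Call:
{"name": "carry_out", "arguments": {
  "gripper": [0.008,0.008,0.008],
  "linear": [
    [0,0,0.0005],
    [0,0,0.001],
    [0,0,0.001]
  ],
  "yaw": [0,0,0]
}}

```text
t: 30.12
tcp_pos: [0.5145, 0.2651, 0.0129]
eef_rot: [-0.07, 0.998, -0.004, 0.002]
force: [-2.3, -0.0, 2.5]
grip_width: 0.133
```

Call:
{"name": "carry_out", "arguments": {
  "gripper": [0.026,0.026,0.026,0.026,0.026,0.026,0.026,0.026,0.026],
  "linear": [
    [0,0,0],
    [0,0,0],
    [0,0,0],
    [0,0,0],
    [0,0,-0.02],
    [0,0,-0.06],
    [0,0,-0.11],
    [0,0,-0.13],
    [0,0,-0.13]
  ],
  "yaw": [0,0,0,0,0,0,0,0,0]
}}

```text
t: 31.25
tcp_pos: [0.5151, 0.2665, 0.1448]
eef_rot: [-0.07, 0.998, -0.004, 0.004]
force: [-0.1, -0.5, -1.0]
grip_width: 0.299
```

Run:
```python
from h import *
from cell import bot,eyes
s=bot.sense()
plan(s,(.668,-.101,.13),96)
for n in ("wrist",):
    c=eyes.read_camera(n); np.savez(n+"13.npz",**c); cv2.imwrite(f"pics/{n}13.png",c["pixels"])
```

```text
t 31.25 tcp [0.5151 0.2665 0.1448] jaw 98.02 q6 -1.41 tilt [ 0.009 -0.007 -1.   ] F [-0.1 -0.5 -1. ] grip_mm 26.1
linear [-0.1, -0.3851, 0.0187] yaw 2.0
```

View pics/wrist13.png

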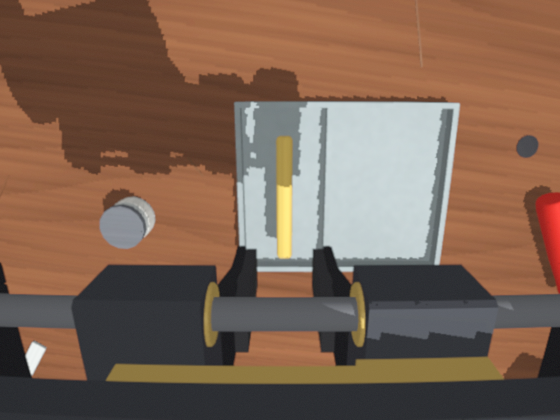

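The short handle stands parallel in the narrow compartment (column 285, rows 137–257). Next is the bracket.

Call:
{"name": "carry_out", "arguments": {
  "gripper": [0.06,0.06,0.06,0.06,0.06,0.06,0.06,0.06,0.06,0.06],
  "linear": [
    [-0.008,-0.03,0],
    [-0.02,-0.08,0],
    [-0.034,-0.13,0],
    [-0.048,-0.185,0],
    [-0.062,-0.24,0],
    [-0.076,-0.295,0],
    [-0.09,-0.345,0.005],
    [-0.1,-0.38,0.01],
    [-0.1,-0.385,0.01],
    [-0.1,-0.385,0.01]
  ],
  "yaw": [0,0,0,0,1,2,2,2,2,2]
}}

```text
t: 32.55
tcp_pos: [0.6653, -0.1007, 0.1351]
eef_rot: [-0.052, 0.999, -0.003, 0.001]
force: [0.2, 0.7, 0.1]
grip_width: 0.687
```

Call:
{"name": "carry_out", "arguments": {
  "gripper": [0.06,0.06],
  "linear": [
    [0,0,0],
    [0,0,0]
  ],
  "yaw": [0,0]
}}

```text
t: 32.8
tcp_pos: [0.6647, -0.0991, 0.1349]
eef_rot: [-0.053, 0.999, -0.003, 0.0]
force: [0.4, 0.0, 0.1]
grip_width: 0.69
```

```bash
python3 - <<'E'
from h import *
from cell import bot,eyes
s=bot.sense()
plan(s,(.670,-.101,.005),96)
for n in ("wrist",):
    c=eyes.read_camera(n); np.savez(n+"14.npz",**c); cv2.imwrite(f"pics/{n}14.png",c["pixels"])
W=cloud(c); P=seg(W,(.62,.74,-.15,-.06),.008,.06); print(P[P[:,2]>.035].mean(0))
Q=P[P[:,2]>.04]; print("top leg",cv2.minAreaRect(Q[:,:2].astype(np.float32)*1000))
E
python3 seg1.py wrist14 | grep brk
```

```text
t 32.8 tcp [ 0.6647 -0.0991  0.1349] jaw 96.07 q6 -1.99 tilt [ 0.001 -0.006 -1.   ] F [0.4 0.  0.1] grip_mm 60.1
linear [-0.0051, -0.0017, 0.1299] yaw 0.1
[ 0.65988275 -0.10098511  0.04191206]
top leg ((662.611083984375, -100.86382293701172), (12.998482704162598, 33.656463623046875), 6.782923221588135)
brk 1117 rect 676.1 -99.3 40.5 34.0 6.2 mean [ 662.4 -101. ] z [34.2 45. ]
```

View pics/wrist14.png

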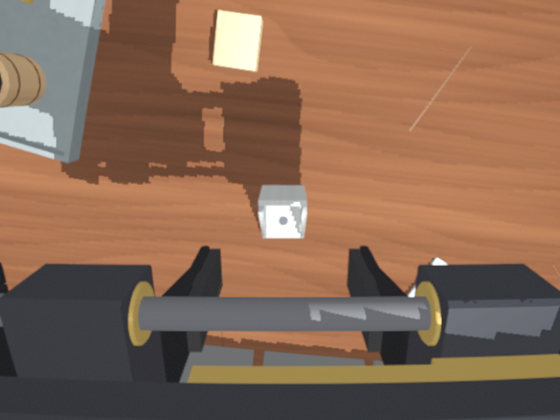

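The bracket sits at (283,212), square to the fingers, with its upright leg towards the base.

Call:
{"name": "carry_out", "arguments": {
  "gripper": [0.06,0.06,0.06,0.06,0.06,0.06,0.028,0.028,0.028,0.028],
  "linear": [
    [-0.005,-0.0008,0.03],
    [-0.005,-0.0008,0.07],
    [-0.005,-0.0008,0.11],
    [-0.005,-0.0008,0.125],
    [-0.005,-0.0008,0.13],
    [-0.005,-0.0008,0.13],
    [-0.005,-0.0008,0.13],
    [-0.005,-0.0008,0.13],
    [-0.005,-0.0008,0.13],
    [-0.005,-0.0008,0.13]
  ],
  "yaw": [0,0,0,0,0,0,0,0,0,0],
  "force": 30
}}

```text
t: 34.1
tcp_pos: [0.6704, -0.1005, 0.0057]
eef_rot: [-0.053, 0.999, -0.003, 0.001]
force: [-0.3, 0.5, 2.4]
grip_width: 0.387
```

Call:
{"name": "carry_out", "arguments": {
  "gripper": [0.028,0.028,0.028],
  "linear": [
    [0,0,0],
    [0,0,0],
    [0,0,0]
  ],
  "yaw": [0,0,0]
}}

```text
t: 34.48
tcp_pos: [0.6705, -0.1005, 0.0057]
eef_rot: [-0.053, 0.999, -0.003, 0.001]
force: [-0.5, 0.2, 1.3]
grip_width: 0.393
```

Run:
```python
from h import *
from cell import bot,eyes
s=bot.sense()
plan(s,(.4945,.346,.09),98)
```

```text
t 34.48 tcp [ 0.6705 -0.1005  0.0057] jaw 96.06 q6 -1.98 tilt [ 0.002 -0.006 -1.   ] F [-0.5  0.2  1.3] grip_mm 34.2
linear [0.1277, 0.462, -0.0874] yaw -1.9
```

Call:
{"name": "carry_out", "arguments": {
  "gripper": [0.028,0.028,0.028,0.028,0.028,0.028,0.028,0.028,0.028,0.028],
  "linear": [
    [0,0,-0.03],
    [0,0,-0.07],
    [0.003,0.01,-0.085],
    [0.014,0.05,-0.085],
    [0.028,0.1,-0.085],
    [0.042,0.152,-0.085],
    [0.056,0.205,-0.085],
    [0.07,0.258,-0.085],
    [0.085,0.31,-0.085],
    [0.1,0.36,-0.085]
  ],
  "yaw": [0,0,0,0,0,0,-1,-2,-2,-2]
}}

```text
t: 35.72
tcp_pos: [0.5306, 0.2493, 0.0874]
eef_rot: [-0.07, 0.998, -0.003, -0.0]
force: [0.6, -0.0, -1.3]
grip_width: 0.386
```

Run:
```python
from h import *
from cell import bot,eyes
s=bot.sense()
plan(s,(.495,.346,.09),98)
```

```text
t 35.73 tcp [0.5306 0.2493 0.0874] jaw 98.08 q6 -1.45 tilt [ 0.    -0.006 -1.   ] F [ 0.6 -0.  -1.3] grip_mm 33.6
linear [0.0216, 0.1007, -0.0033] yaw 0.1
```

Call:
{"name": "carry_out", "arguments": {
  "gripper": [0.028,0.028,0.028,0.028,0.028],
  "linear": [
    [0.01,0.05,-0.003],
    [0.02,0.09,-0.003],
    [0.0215,0.1005,-0.003],
    [0.0215,0.1005,-0.003],
    [0.0215,0.1005,-0.003]
  ],
  "yaw": [0,0,0,0,0]
}}

```text
t: 36.35
tcp_pos: [0.4954, 0.3445, 0.0893]
eef_rot: [-0.07, 0.998, -0.003, -0.001]
force: [-0.4, 0.4, -0.7]
grip_width: 0.385
```

Run:
```python
from h import *
from cell import bot,eyes
s=bot.sense()
plan(s,(.495,.346,.0115),98)
for n in ("wrist",):
    c=eyes.read_camera(n); np.savez(n+"15.npz",**c); cv2.imwrite(f"pics/{n}15.png",c["pixels"])
```

```text
t 36.35 tcp [0.4954 0.3445 0.0893] jaw 98.01 q6 -1.28 tilt [-0.001 -0.007 -1.   ] F [-0.4  0.4 -0.7] grip_mm 33.5
linear [0.0, 0.002, 0.0778] yaw 0.0
```

View pics/wrist15.png

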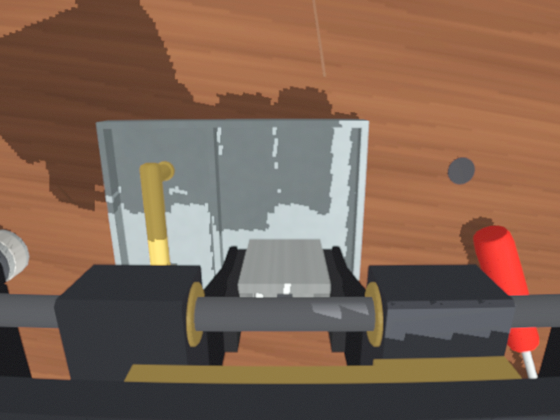

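The bracket is held upright, clear of the walls at columns 217 and 362. Lowering.

Call:
{"name": "carry_out", "arguments": {
  "gripper": [0.028,0.028,0.028,0.028,0.028,0.028,0.028],
  "linear": [
    [0,0.0018,0.02],
    [0,0.0018,0.04],
    [0,0.0018,0.06],
    [0,0.0018,0.072],
    [0,0.0018,0.076],
    [0,0.0018,0.0775],
    [0,0.0018,0.0775]
  ],
  "yaw": [0,0,0,0,0,0,0]
}}

```text
t: 37.28
tcp_pos: [0.4958, 0.3458, 0.0125]
eef_rot: [-0.07, 0.998, -0.003, 0.0]
force: [0.3, 0.6, -1.2]
grip_width: 0.391
```

Call:
{"name": "carry_out", "arguments": {
  "gripper": [0.028,0.028,0.028],
  "linear": [
    [0,0,0.001],
    [0,0,0.0015],
    [0,0,0.0015]
  ],
  "yaw": [0,0,0]
}}

```text
t: 37.65
tcp_pos: [0.4958, 0.3459, 0.0111]
eef_rot: [-0.07, 0.998, -0.003, 0.0]
force: [-0.1, -0.4, -1.1]
grip_width: 0.389
```

Call:
{"name": "carry_out", "arguments": {
  "gripper": [0.028,0.028,0.028,0.028],
  "linear": [
    [0,0,0.0005],
    [0,0,0.001],
    [0,0,0.0015],
    [0,0,0.0018]
  ],
  "yaw": [0,0,0,0]
}}

```text
t: 38.15
tcp_pos: [0.4957, 0.3459, 0.0096]
eef_rot: [-0.07, 0.998, -0.003, 0.0]
force: [-0.5, -0.2, 3.2]
grip_width: 0.392
```

Call:
{"name": "carry_out", "arguments": {
  "gripper": [0.05,0.05,0.05,0.05,0.05,0.05,0.05,0.05,0.05,0.05],
  "linear": [
    [0,0,0],
    [0,0,0],
    [0,0,0],
    [0,0,0],
    [0,0,-0.02],
    [0,0,-0.06],
    [0,0,-0.11],
    [0,0,-0.16],
    [0,0,-0.2],
    [0,0,-0.2]
  ],
  "yaw": [0,0,0,0,0,0,0,0,0,0]
}}

```text
t: 39.4
tcp_pos: [0.498, 0.3484, 0.2152]
eef_rot: [-0.07, 0.998, -0.001, 0.005]
force: [-0.3, 0.4, 0.1]
grip_width: 0.573
```

Call:
{"name": "carry_out", "arguments": {
  "gripper": [0.05,0.05,0.05,0.05,0.05],
  "linear": [
    [0.05,0.03,0],
    [0.09,0.06,0],
    [0.09,0.06,0],
    [0.09,0.06,0],
    [0.09,0.06,0]
  ],
  "yaw": [0,0,0,0,0]
}}

```text
t: 40.02
tcp_pos: [0.4016, 0.3948, 0.214]
eef_rot: [-0.069, 0.998, -0.001, 0.005]
force: [-0.3, -0.0, 0.0]
grip_width: 0.575
```

```bash
python3 - <<'E'
from h import *
from cell import bot,eyes
print(bot.sense()["tcp_pos"])
for n in ("wrist","top","scene"):
    c=eyes.read_camera(n); np.savez(n+"16.npz",**c); cv2.imwrite(f"pics/{n}16.png",c["pixels"])
E
python3 seg1.py top16 | egrep "tin|off"
```

```text
[0.40155996 0.39483608 0.21400522]
tin 303 rect 556.8 139.8 34.8 35.6 51.8 mean [556.1 139.3] z [29.4 32.5]
off 290 rect 554.6 -145.5 30.8 36.3 87.8 mean [ 553.6 -145.2] z [20.6 23.6]
```

View pics/top16.png

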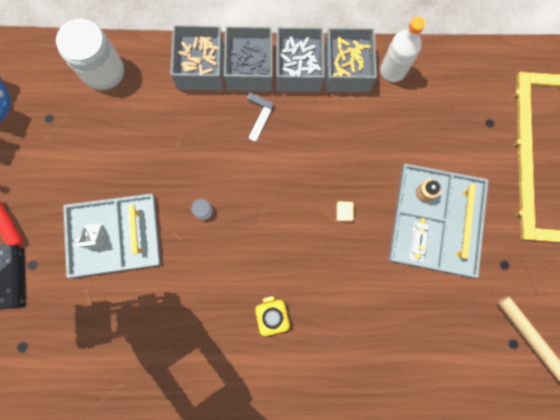

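View pics/scene16.png

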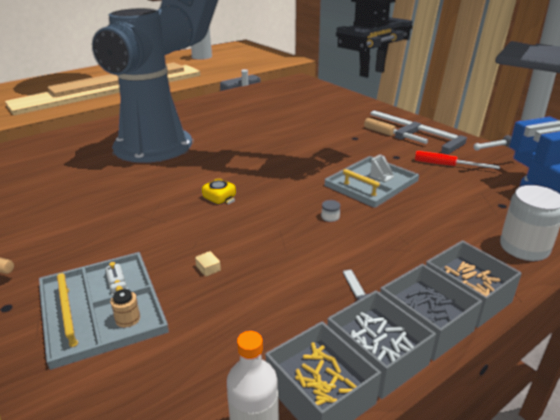

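View pics/wrist16.png

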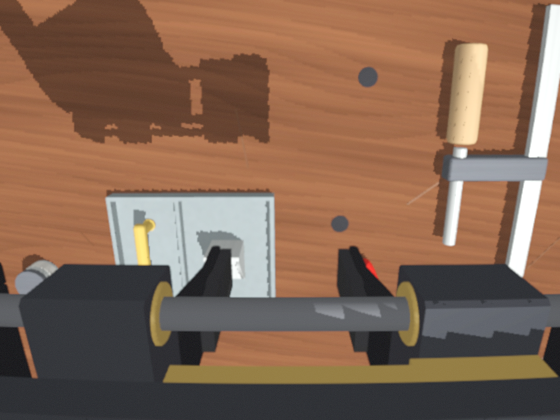

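The pictures show all five pieces in place. A last check of heights and positions in the tray frames:

Run:
```python
from h import *
W=cloud(dict(np.load("top16.npz")))
for o,c0,a,items in [("L",(.5405,-.3338),-11.05,[("long",(-90,90,-78,-16),29),("bolt",(-94,-6,-8,78),10),("pad",(6,94,-8,78),49)]),("S",(.507,.3126),8,[("short",(-64,64,-78,-16),29),("brk",(-64,64,-8,78),11)])]:
    P=W.reshape(-1,3); P=P[np.isfinite(P[:,0])]; L=np.c_[(P[:,:2]-c0)@rot(np.radians(a)),P[:,2]]*1000
    for n,(x0,x1,y0,y1),z in items:
        q=L[(L[:,0]>x0)&(L[:,0]<x1)&(L[:,1]>y0)&(L[:,1]<y1)&(L[:,2]>z)]
        r=cv2.minAreaRect(q[:,:2].astype(np.float32)); lo=q[q[:,0]<np.median(q[:,0])][:,2]; hi=q[q[:,0]>np.median(q[:,0])][:,2]
        print(n,np.round(r[0],1),np.round(r[1],1),round(r[2],1),"z p98",np.percentile(q[:,2],98).round(1),"ends",np.median(lo).round(1),np.median(hi).round(1),"x",q[:,0].min().round(1),q[:,0].max().round(1),"y",q[:,1].min().round(1),q[:,1].max().round(1))
```

```text
long [  4.2 -47.9] [ 13.3 151.4] 89.6 z p98 39.5 ends 36.2 36.4 x -71.5 80.0 y -54.8 -41.6
bolt [-48.   34.7] [26.1 81.3] 89.5 z p98 31.9 ends 22.1 21.2 x -88.6 -7.4 y 21.6 48.0
pad [49.5 35. ] [28.7 29.2] 76.5 z p98 57.3 ends 54.6 54.9 x 34.5 64.4 y 19.2 49.1
short [  0.8 -49.1] [95.  12.1] 0.2 z p98 39.5 ends 36.2 36.2 x -46.7 48.3 y -55.1 -42.9
brk [-11.7  27.6] [117.1  49.5] 28.5 z p98 328.8 ends 295.1 26.2 x -64.0 27.9 y -0.2 77.3
```

```bash
python3 -c "
from cell import bot
print(bot.sense()['force'].round(1)); print(bot.hand_in())"
```

```text
[ 0.  -0.2 -0.1]
the job is handed in; nothing more can be done
None
```

Both kits are made up and the job is handed in at about 40 s. I placed the pieces in the order you listed them: long handle, barrel bolt, foot, short handle, bracket. Each was lowered until the wrist force showed it touching the tray floor, with at most about 8 N of contact, and only then released.

**Last checks (top camera):**
- **Handles:** both are level, standing on the tray floor and parallel to the walls. The long handle is 4 mm off centre lengthwise and the short one within about 1 mm.
- **Bolt:** it lies flat and centred in its square, with about 5 mm clear at each end.
- **Foot:** it stands upright at the centre of the other square.
- **Tin and offcut:** both read within 0.5 mm of where they started.
- **Arm:** it is raised clear of everything.

**What disagreed or failed:**
- **Scene camera:** it read up to about 5 mm differently from the other two, so I worked from the top and wrist cameras, which agreed with each other to about 1–2 mm.
- **Bracket:** the final numeric check failed because points from the gripper got into the measurement. Its position and upright stance in the wide compartment are confirmed only by eye in the pictures.

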